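# Take the drain plug out of the nursery humidifier

## Task

The humidifier's tank has been lifted off and its base is empty and ready for cleaning. Unscrew the blue drain plug from the front of the base, draw it clear, lay it down in the wooden tray and let go; leave the orange filter plug screwed in.

Things in the scene. Friction and masses are not known exactly. Their poses are not given: they have to be found in the camera images.
- humidifier: White box 120x300x84 mm, fixed; origin under centre. Front face (x=-60) looks along own -x, to the robot; two ports in it at y=+-75, axes level, 60 up. Either may hold either plug. Coarse right-hand thread: turn the wing counterclockwise (from front) over the top by 60-72 deg; free when it leans 25-37 deg left, stop at 40. It turns easily, eases out up to 3 mm, then pulls out straight.
- drain_plug: Blue plug, 50 g, 69 mm long. Origin on screw axis, mid wing, 38 in front of the face; own x points into the port. Wing: plate 24 along x, 12 thick (own y), reaching 48 along own +z (pinch this end) and 20 along -z; at start it leans 35 deg right (seen from front). Neck dia 18; flange dia 40 at x=34-38, on the face; grey thread to x=57, dia 20 with two lobes 34 across. Clear after 22 mm of pull.
- filter_plug: The same plug in orange, screwed into the other port in the same way; to be left alone. Origin and axes as for the blue plug.
- tray: Loose shallow square tray of light wood, 170 by 170 mm, 28 mm high, walls and floor 6 mm thick, 0.6 kg. Origin: centre of its underside, z up.
There are look-alikes about, which are no part of the job. Of the things that look like the drain_plug, the larger one is meant.

How it is judged:
On the way:
1. the blue plug has been drawn clear of its port (x of drain_plug in the frame of humidifier below -0.123 m), for 0.1 s.
At the end, for the whole second after the job is handed in: The blue plug lies at rest and released inside the tray (its origin within the tray's walls, less than 50 mm above the tray's underside), the tray flat on the dresser, and the orange plug is still screwed into its port (within 15 mm of where it was) (x of drain_plug in the frame of tray between -0.08 and 0.08 m and y of drain_plug in the frame of tray between -0.08 and 0.08 m and z of drain_plug in the frame of tray below 0.05 m and angle between tray's own z axis and vertical below 0.1 rad and height (world z) of tray below 0.01 m and linear speed of drain_plug below 0.03 m/s and contact force between drain_plug and the fingers below 0.1 N and distance of filter_plug from where it was at the start of the episode below 0.015 m); the robot touches nothing.
It fails at once if the orange filter plug is pulled or knocked from its place (15 mm) (distance of filter_plug from where it was at the start of the episode above 0.015 m).
It also fails if it takes over 45 s, if anything falls off the work surface, if the arm or the gripper's body presses on something with over 40 N, if the wrist force passes 120 N, or if a joint passes its speed limit or range.

## Robot

A 7-joint arm with a two-finger parallel gripper is mounted at the origin on the work surface. World frame = base frame: x ahead of the robot, y to its left, z up, the work surface at z = 0. Lengths are in m, angles in rad, forces in N, time in s.
With the tool pointing down it reaches from about 0.4 to 0.85 m from the base axis. Payload 4.5 kg.
Tool frame: the origin (TCP) lies midway between the tips of the shut fingers; the grasp point (between the pads) lies 19 mm behind it; z points along the fingers, y is the line along which they close (so a half turn about z gives the same grasp; the last joint's range is limited). The gripper opens to 88 mm and grips with 3 to 60 N. Pads are 18 mm wide; open, the fingers measure 123 mm over their backs; the gripper's body (75 mm by 187 mm) begins 45 mm behind the grasp point.
Start: joints at [1.18, 0.689, -0.195, 1.565, 0.157, 0.902, -0.215], TCP at [0.258, -0.569, 0.239] pointing down, gripper open.
Joint ranges: [-3.01, 3.01], [-0.46, 2.08], [-1.47, 1.51], [0.13, 2.56], [-1, 4.14], [0.04, 2.09], [-2.66, 2.66]. Speed limits (rad/s): [2.57, 2.57, 3.14, 3.14, 3.14, 3.14, 3.14].

## Interface

Orientations are given as a unit quaternion [x, y, z, w].
In Python, from plant import r gives the robot as it stands.
- The arm moves only by the tool carry_out, never from a script. Its argument "plan" is a list of rows, each an object with "rot": the turn, a rotation vector about the tool's x, y, z in rad, a list of three; "xyz": the shift along the tool's x, y, z in m, a list of three; "grip": the closure in counts, from 0 (fully open) to 255 (shut). In form: [{"rot": [wx, wy, wz], "xyz": [dx, dy, dz], "grip": grip}, ...]. A call has 1 to 8 rows; each row is the pose to reach, as a shift and turn from the pose commanded when the call began, along the tool's axes at that moment; what a row does not reach only later rows make up. A row lasts 1/12 s, in which the tool goes at most 41.7 mm and 7.16 degrees, less where a joint would pass 70% of its speed; a pose out of reach is approached as far as the arm can. A call with a gripper value outside its range is refused whole. The fingers move at their own pace and stop on an object; "squeeze" is the grip in N (left out, the last holds). Time passes only in rows, so rows that repeat a pose let the fingers close. It gives the time, the measured TCP pose, the force, the opening and the grip force at its end, in the units of the state.
- r.get_state(): the state, without advancing time (a new reading comes with each control period).
- r.snapshot(name): name is "scene" or "top" or "wrist"; returns the picture (384x512x3 uint8, red, green, blue); there is no depth.
- r.camera_params(name): a dict with "fx", "fy", "cx", "cy" (pixels), "position" and "attitude" of the camera in the world; the wrist camera has in their place "hand_eye" (4x4, takes a point from camera to tool coordinates, whose origin is the TCP and whose axes are the flange's). Camera axes: x right, y down, z forward; pixel columns grow to the right and rows downward; lengths in m; the calibration is good to about 2 mm. A picture is of the moment at which its call begins: read the wrist's pose just before it. camera_params takes no time and is no camera call.
- r.finish_job(): hands the job in; it is judged then, once.
The state is a dict: "clock": time; "q": joint angles; "qd": joint speeds; "joint_torque": joint torques, N m; "tool_pos": TCP position; "eef_rot": TCP orientation; "contact_force": force on the tool from outside, world axes, zero at the start; "moment": the same for the moment, N m; "opening": opening from 0.0 (shut) to 1.0 (fully open); "finger_force": force on a finger pad.
Only numpy, scipy, OpenCV 4.12 (cv2) and the standard library are available. Lean on these libraries where they do the work, as an engineer would, in place of code of your own. Each camera call takes 0.05 s, during which the arm holds its last target. There are 200 camera calls.

## Working session

There is one attempt and no reset: what is moved stays moved. The work goes in short steps, Python scripts to look and compute and a tool call to move; the robot and the scene stay as the last step left them, time stands still between calls to the robot, and variables do not carry over. Pictures are saved under pics/ and viewed, at most 10 in all, crops included, and the job is handed in when it is done.

Besides the shell and the picture viewer there is one more tool, called as name(argument=value, ...) on one line, values as JSON. carry_out: Moves the arm, as the interface text tells. Its arguments: {"type":"object","properties":{"plan":{"type":"array"},"squeeze":{"type":"number"}},"required":["plan"]}

```bash
mkdir -p pics; ls; python3 - <<'E'
from plant import r
import cv2,numpy as np
s=r.get_state();print(s)
for n in("scene","top","wrist"):
    print(n,r.camera_params(n))
a=[r.snapshot(n) for n in("scene","top")]
for n,i in zip(("scene","top"),a): cv2.imwrite(f"pics/{n}0.png",i[:,:,::-1])
E
```

```text
pics
{'clock': 0.0, 'q': array([ 1.17981377,  0.68997794, -0.19453011,  1.56636993,  0.15731663,
        0.9025097 , -0.21509686]), 'qd': array([-0.00164144,  0.00318058,  0.00148828, -0.00079628,  0.00015321,
       -0.00075124, -0.00040984]), 'joint_torque': array([ 1.19663237e-04, -5.27555859e+01, -1.26680911e+00, -1.53428435e+01,
       -5.25914936e-02,  6.77533069e-03,  1.87236465e-04]), 'tool_pos': array([ 0.25726579, -0.56888161,  0.23790733]), 'eef_rot': array([ 9.77517242e-01,  2.10853429e-01, -2.65921202e-04, -8.96348354e-04]), 'contact_force': array([ 0.5749011 , -0.29221216, -0.65943872]), 'moment': array([-0.01850822,  0.01289835,  0.01064099]), 'finger_force': 0.0, 'opening': 0.9979007603814605}
scene {'fx': 408.74804438582385, 'fy': 408.74804438582385, 'cx': 257.6713748078732, 'cy': 195.04453163896162, 'position': array([1.28904985, 0.29027058, 0.70019382]), 'attitude': array([ 0.5524424 ,  0.72586282, -0.32622554, -0.24800696])}
top {'fx': 416.020393630577, 'fy': 416.020393630577, 'cx': 255.7972104294769, 'cy': 191.81290300794055, 'position': array([0.49124839, 0.12283604, 1.03097348]), 'attitude': array([ 0.71196264, -0.69966918,  0.04538472, -0.03889045])}
wrist {'fx': 288.56283412930594, 'fy': 288.56283412930594, 'cx': 257.0950383528587, 'cy': 188.21828191103313, 'hand_eye': array([[-2.34374559e-05, -9.57031885e-01, -2.89982707e-01,
         7.54252799e-02],
       [ 9.99999945e-01,  7.37152627e-05, -3.24106607e-04,
        -1.30329364e-04],
       [ 3.31556509e-04, -2.89982699e-01,  9.57031830e-01,
        -1.44055642e-01],
       [ 0.00000000e+00,  0.00000000e+00,  0.00000000e+00,
         1.00000000e+00]])}
```

View pics/scene0.png

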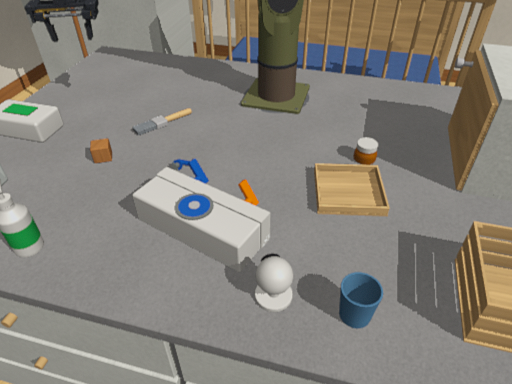

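View pics/top0.png

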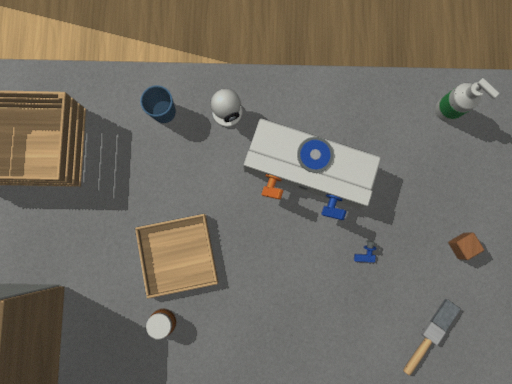

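The top view shows the humidifier (white, centre about 313,162), its plugs (orange 272,190; blue 335,208), a small blue decoy at (366,255), and the tray at (177,256). Next I'll measure them.

```bash
cat > h.py <<'E'
import numpy as np,cv2
from plant import r
from scipy.spatial.transform import Rotation as R
def cam(n,s=None):
    c=r.camera_params(n)
    if n=="wrist":
        T=np.eye(4);T[:3,:3]=R.from_quat(s["eef_rot"]).as_matrix();T[:3,3]=s["tool_pos"]
        M=T@c["hand_eye"];return c,M[:3,:3],M[:3,3]
    return c,R.from_quat(c["attitude"]).as_matrix(),np.array(c["position"])
def ray(C,px):
    c,A,p=C;d=A@np.array([(px[0]-c["cx"])/c["fx"],(px[1]-c["cy"])/c["fy"],1.]);return p,d/np.linalg.norm(d)
def plane(C,px,z):
    p,d=ray(C,px);return p+d*(z-p[2])/d[2]
def cross(C1,a,C2,b):
    p,d=ray(C1,a);q,e=ray(C2,b)
    t=np.linalg.lstsq(np.c_[d,-e],q-p,rcond=None)[0];P,Q=p+d*t[0],q+e*t[1]
    return (P+Q)/2,np.linalg.norm(P-Q)
def proj(C,P):
    c,A,p=C;v=A.T@(np.asarray(P)-p);return np.array([c["fx"]*v[0]/v[2]+c["cx"],c["fy"]*v[1]/v[2]+c["cy"]])
def blobs(img,lo,hi,amin=40):
    m=cv2.inRange(cv2.cvtColor(img,cv2.COLOR_RGB2HSV),lo,hi)
    return sorted([k for k in cv2.findContours(m,cv2.RETR_EXTERNAL,cv2.CHAIN_APPROX_NONE)[0] if cv2.contourArea(k)>amin],key=cv2.contourArea,reverse=True)
BLUE=((105,150,60),(125,255,255));ORANGE=((5,190,120),(15,255,255))
E
python3 - <<'E'
from h import *
C=cam("top");im=cv2.imread("pics/top0.png")[:,:,::-1].copy()
sc=cv2.imread("pics/scene0.png")[:,:,::-1].copy()
for nm,i in(("top",im),("scene",sc)):
  for n,c in(("B",BLUE),("O",ORANGE)):
    for k in blobs(i,*c,25): print(nm,n,cv2.contourArea(k),[np.round(v,1) for v in cv2.minAreaRect(k)], cv2.boundingRect(k))
for k in blobs(im,(0,0,150),(180,40,255),2000):
    q=cv2.boxPoints(cv2.minAreaRect(k));P=np.array([plane(C,a,.084)[:2] for a in q]);print("white",q.round(0).tolist(),P.round(3).tolist(),P.mean(0),np.linalg.norm(P-np.roll(P,1,0),axis=1))
for k in blobs(im,(10,60,100),(25,200,255),1000):
    q=cv2.boxPoints(cv2.minAreaRect(k));P=np.array([plane(C,a,.028)[:2] for a in q]);print("wood",q.round(0).tolist(),P.mean(0),np.linalg.norm(P-np.roll(P,1,0),axis=1))
cr=cv2.resize(im[100:280,230:400],None,fx=3.3,fy=3.3,interpolation=cv2.INTER_CUBIC);cv2.imwrite("pics/c1.png",cr[:,:,::-1])
E
```

```text
top B 622.5 [array([315., 154.]), array([28., 28.]), np.float64(90.0)] (301, 140, 29, 29)
top B 268.5 [array([334.9, 206.9]), array([22.6, 21.1]), np.float64(14.0)] (322, 195, 24, 25)
top B 137.5 [array([364.8, 253.5]), array([19.4, 15.1]), np.float64(4.4)] (355, 246, 21, 16)
top O 68.5 [array([270.6, 190.9]), array([14.5, 10.2]), np.float64(11.3)] (263, 186, 16, 12)
scene B 475.5 [array([193.5, 205. ]), array([20., 31.]), np.float64(90.0)] (178, 195, 32, 21)
scene B 225.5 [array([192.6, 167.2]), array([38.6, 16.6]), np.float64(29.4)] (174, 159, 34, 24)
white [[243.0, 164.0], [258.0, 117.0], [383.0, 158.0], [367.0, 205.0]] [[0.668, 0.146], [0.782, 0.112], [0.69, -0.178], [0.579, -0.14]] [ 0.67967934 -0.0151339 ] [0.29970636 0.11809388 0.30396537 0.11708881]
wood [[-0.0, 0.0], [511.0, 0.0], [511.0, 68.0], [0.0, 68.0]] [1.01677095 0.11789075] [0.18172774 1.31346209 0.1843008  1.28679022]
wood [[134.0, 226.0], [205.0, 213.0], [218.0, 285.0], [146.0, 298.0]] [0.45593634 0.30292234] [0.17318464 0.1726797  0.17402263 0.16927094]
wood [[-0.0, 91.0], [65.0, 91.0], [65.0, 180.0], [0.0, 180.0]] [0.74225816 0.66502885] [0.22403488 0.16072963 0.22414933 0.15664279]
```

View pics/c1.png

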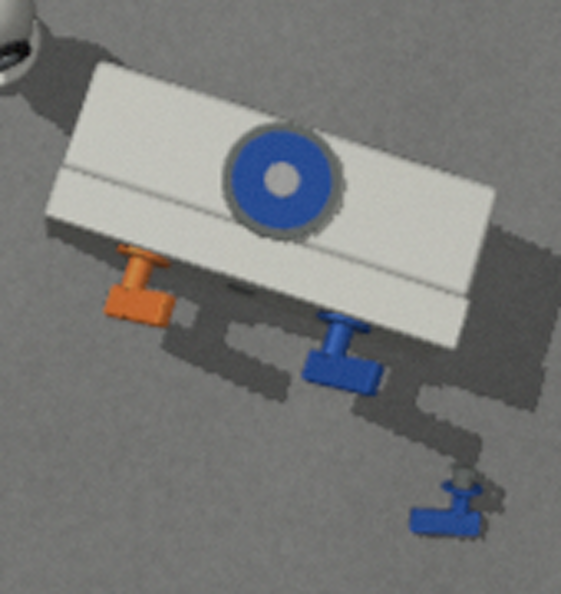

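The humidifier's top measures 0.300 × 0.118 m, which matches the given size. Its centre is (0.680, -0.015), yaw about -17.3°. The tray centre is (0.456, 0.303). Next I'll check the predicted plug position against the image and compute the approach.

```bash
cat >> h.py <<'E'
PSI=np.deg2rad(-17.3);XH=np.array([np.cos(PSI),np.sin(PSI),0]);YH=np.array([-np.sin(PSI),np.cos(PSI),0]);Z=np.array([0,0,1.])
HC=np.array([.680,-.0151,0]);O=HC-.098*XH-.075*YH+.06*Z
def goal(lean,back=0,alpha=55,rho=.038,dx=-.004,O=O,pull=0):
    f,a=np.deg2rad(lean),np.deg2rad(alpha);rad=np.cos(f)*Z-np.sin(f)*YH
    tz=-np.cos(a)*rad+np.sin(a)*XH;tx=np.cos(a)*XH+np.sin(a)*rad
    M=np.c_[tx,np.cross(tz,tx),tz];return O+rho*rad+(dx-pull)*XH+(.019-back)*tz,M
def rel(g,s,ref=None):
    P,M=g;A=R.from_quat(s["eef_rot"]).as_matrix() if ref is None else ref[1];p=s["tool_pos"] if ref is None else ref[0]
    return {"rot":R.from_matrix(A.T@M).as_rotvec().round(4).tolist(),"xyz":(A.T@(P-p)).round(4).tolist()}
E
python3 - <<'E'
from h import *
print(O)
f=np.deg2rad(35);rad=np.cos(f)*Z-np.sin(f)*YH;tan=-np.sin(f)*Z-np.cos(f)*YH
for n in("top","scene"):
  C=cam(n);pts=[proj(C,O+a*XH+b*rad+c*tan) for a in(-.012,.012) for b in(.048,-.02) for c in(-.006,.006)]
  p=np.array(pts);print(n,"pred bbox",p.min(0).round(1),p.max(0).round(1), "flange",proj(C,O+.036*XH+.02*Z).round(1))
s=r.get_state();print(rel(goal(35,.10),s),goal(35,.10)[0])
E
```

```text
[ 0.56413033 -0.05756432  0.06      ]
top pred bbox [320. 205.] [347.3 220. ] flange [335.3 196.2]
scene pred bbox [185.8 156.9] [209.3 185.8] flange [190.5 177.6]
{'rot': [0.2021, 1.1112, 0.9429], 'xyz': [0.4056, -0.3498, 0.1093]} [ 0.48255559 -0.08289613  0.12918533]
```

The prediction agrees with the top picture to about 1 px (blue bbox 322–346, 195–220), so I'm approaching.

carry_out(plan=[{"rot": [0.2, 1.11, 0.94], "xyz": [0.4, -0.35, 0.06], "grip": 0}, {"rot": [0.2, 1.11, 0.94], "xyz": [0.4, -0.35, 0.06], "grip": 0}, {"rot": [0.2, 1.11, 0.94], "xyz": [0.4, -0.35, 0.06], "grip": 0}, {"rot": [0.2, 1.11, 0.94], "xyz": [0.4, -0.35, 0.06], "grip": 0}, {"rot": [0.2, 1.11, 0.94], "xyz": [0.4, -0.35, 0.06], "grip": 0}, {"rot": [0.2, 1.11, 0.94], "xyz": [0.4, -0.35, 0.06], "grip": 0}, {"rot": [0.2, 1.11, 0.94], "xyz": [0.4, -0.35, 0.06], "grip": 0}, {"rot": [0.2, 1.11, 0.94], "xyz": [0.4, -0.35, 0.06], "grip": 0}], squeeze=25)

```text
clock: 0.77
tool_pos: [0.3819, -0.2944, 0.2107]
eef_rot: [0.937, -0.084, 0.31, -0.14]
contact_force: [0.1, 0.6, 0.4]
opening: 1.0
finger_force: 0.0
```

```bash
python3 - <<'E'
from h import *
s=r.get_state();print(s["q"].round(2),s["tool_pos"],rel(goal(35,.10),s))
E
```

```text
[ 1.54  0.78 -0.92  2.27 -0.78  0.07 -0.1 ] [ 0.38193775 -0.29437495  0.21073987] {'rot': [0.0569, 0.4317, 0.3525], 'xyz': [-0.0172, -0.1815, 0.1681]}
```

carry_out(plan=[{"rot": [0.06, 0.43, 0.35], "xyz": [-0.017, -0.181, 0.168], "grip": 0}, {"rot": [0.06, 0.43, 0.35], "xyz": [-0.017, -0.181, 0.168], "grip": 0}, {"rot": [0.06, 0.43, 0.35], "xyz": [-0.017, -0.181, 0.168], "grip": 0}, {"rot": [0.06, 0.43, 0.35], "xyz": [-0.017, -0.181, 0.168], "grip": 0}, {"rot": [0.06, 0.43, 0.35], "xyz": [-0.017, -0.181, 0.168], "grip": 0}, {"rot": [0.06, 0.43, 0.35], "xyz": [-0.017, -0.181, 0.168], "grip": 0}, {"rot": [0.06, 0.43, 0.35], "xyz": [-0.017, -0.181, 0.168], "grip": 0}, {"rot": [0.06, 0.43, 0.35], "xyz": [-0.017, -0.181, 0.168], "grip": 0}])

```text
clock: 1.43
tool_pos: [0.3877, -0.3681, 0.2842]
eef_rot: [0.828, -0.244, 0.453, -0.225]
contact_force: [0.1, -0.2, -0.3]
opening: 1.001
finger_force: 0.0
```

```bash
python3 - <<'E'
from h import *
s=r.get_state();print(s["q"].round(2),s["tool_pos"],rel(goal(35,.10),s))
i=r.snapshot("wrist");cv2.imwrite("pics/w1.png",i[:,:,::-1])
C=cam("wrist",s);print(proj(C,O),proj(C,O+.04*(np.cos(.61)*Z-np.sin(.61)*YH)))
for k in blobs(i,*BLUE,100): print(cv2.contourArea(k),[np.round(v,1) for v in cv2.minAreaRect(k)])
E
```

```text
[ 1.9   1.02 -1.28  2.21 -1.    0.04 -0.05] [ 0.38772338 -0.36805695  0.28422368] {'rot': [-0.0479, 0.0708, 0.0058], 'xyz': [-0.2277, -0.1495, 0.2004]}
[177.54199034 285.40160969] [171.61681267 278.81273091]
335.5 [array([244.7, 325.9]), array([22.7, 27.7]), np.float64(68.2)]
```

View pics/w1.png

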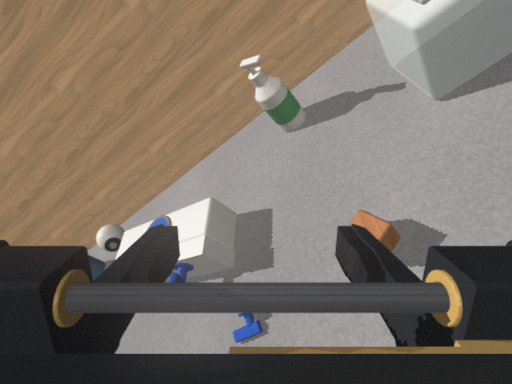

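The arm jammed at its joint limits (q5 = -1, q6 = 0.04). The bottle, box corner and blue plugs are visible at the lower left, around (180,270) and (245,326). I'll identify the kinematics next. The joint pattern looks like an xArm7-type arm, which I'll test against the recorded poses.

```bash
cat > k.py <<'E'
import numpy as np
from scipy.spatial.transform import Rotation as R
from scipy.optimize import least_squares
def mdh(al,a,d,t):
    ca,sa,c,s=np.cos(al),np.sin(al),np.cos(t),np.sin(t)
    return np.array([[c,-s,0,a],[s*ca,c*ca,-sa,-d*sa],[s*sa,c*sa,ca,d*ca],[0,0,0,1]])
h=np.pi/2
def fk(q,p):  # p: base yaw, tool len, tool yaw, d1,d3,a4,a5,d5,a7
    T=np.eye(4);T[:3,:3]=R.from_euler('z',p[0]).as_matrix()
    for al,a,d,t in((0,0,p[3],q[0]),(-h,0,0,q[1]),(h,0,p[4],q[2]),(h,p[5],0,q[3]),(h,p[6],p[7],q[4]),(h,0,0,q[5]),(-h,p[8],p[1],q[6]+p[2])): T=T@mdh(al,a,d,t)
    return T
P0=np.array([-2.3,.097+.17,0,.267,.293,.0525,.0775,.3425,.076])
LO=np.array([-3.01,-.46,-1.47,.13,-1,.04,-2.66]);HI=np.array([3.01,2.08,1.51,2.56,4.14,2.09,2.66])
E
python3 - <<'E'
from k import *
from plant import r
s=r.get_state()
D=[([1.17981377,.68997794,-.19453011,1.56636993,.15731663,.9025097,-.21509686],[.25726579,-.56888161,.23790733],[.977517242,.210853429,-.000265921,-.000896348]),
([1.54,.78,-.92,2.27,-.78,.07,-.1],[.38194,-.29437,.21074],[.937,-.084,.31,-.14]),(s["q"],s["tool_pos"],s["eef_rot"])]
def res(p):
    o=[]
    for q,x,e in D:
        T=fk(q,p);o+=list(T[:3,3]-x)+list(.3*(R.from_matrix(T[:3,:3]).inv()*R.from_quat(e)).as_rotvec())
    return np.array(o)
for y in (-2.3,0,2,1): 
  for t in(0,1.57,3.1):
    p=P0.copy();p[0]=y;p[2]=t
    f=lambda v:res(np.r_[v,P0[3:]])
    k=least_squares(f,p[:3]);
    if k.cost<.05: print(k.cost,k.x,np.abs(k.fun).max());break
k=least_squares(res,np.r_[k.x,P0[3:]]);print(k.cost,k.x.round(4),k.fun.round(3))
E
```

```text
0.48778144828560716 [ 4.7265 -2.9284  3.3022  0.0729  0.648  -3.0589 -2.29    5.452  -0.3189] [ 0.033  0.039 -0.006 -0.003 -0.001  0.643  0.049 -0.069  0.061 -0.14
 -0.439 -0.448 -0.082  0.037 -0.054 -0.042 -0.29  -0.195]
```

```bash
python3 - <<'E'
from k import *
from itertools import product
from plant import r
s=r.get_state();print(s["joint_torque"].round(2))
Q=np.array([[1.17981377,.68997794,-.19453011,1.56636993,.15731663,.9025097,-.21509686],[1.54,.78,-.92,2.27,-.78,.07,-.1],s["q"]])
E=R.from_quat([[.977517242,.210853429,-.000265921,-.000896348],[.937,-.084,.31,-.14],s["eef_rot"]]).as_matrix()
rz=lambda a:R.from_euler('z',a).as_matrix();ry=lambda a:R.from_euler('y',a).as_matrix()
out=[]
# invariants: W=Rz(b)*K(q)*Rz(t): compare zz element, independent of b,t ; then b,t from fit
for sg in product((1,-1),repeat=6):
  s2,s3,s4,s5,s6,_=sg
  if _<0: continue
  for o2,o4,o6 in product((0,h,-h,2*h),repeat=3):
   for o3,o5 in product((0,h,2*h,-h),repeat=2):
    K=ry(s2*Q[:,1]+o2)@rz(s3*Q[:,2]+o3)@ry(s4*Q[:,3]+o4)@rz(s5*Q[:,4]+o5)@ry(s6*Q[:,5]+o6)
    e=np.abs(K[:,2,2]-E[:,2,2]).max()
    if e<.03:
      for s1,s7 in product((1,-1),repeat=2):
        M=rz(s1*Q[:,0])@K@rz(s7*Q[:,6])
        # column 2 of E = Rz(b) M[:,2]; row 2 of E = M[2,:] Rz(t)
        z=(M[:,0,2]+1j*M[:,1,2]).conj()*(E[:,0,2]+1j*E[:,1,2]);b=np.angle(z.sum())
        w=(M[:,2,0]+1j*M[:,2,1]).conj()*(E[:,2,0]+1j*E[:,2,1]);t=-np.angle(w.sum())
        # t also from full
        d=rz(-b)[None]@E; X=np.swapaxes(M,1,2)@d; t=np.arctan2(X[:,1,0].sum(),X[:,0,0].sum())
        out.append((np.linalg.norm(rz(b)@M@rz(t)-E),s1,s2,s3,s4,s5,s6,s7,o2,o3,o4,o5,o6,b,t))
out.sort()
for o in out[:12]:print(np.round(o,2).tolist())
E
```

```text
[ -5.59 -39.66 -16.3   -5.96  -0.06   2.58   0.05]
[0.0, -1.0, 1.0, -1.0, -1.0, 1.0, 1.0, -1.0, 0.0, 3.14, 3.14, 3.14, 3.14, 0.0, 1.57]
[0.0, -1.0, -1.0, -1.0, 1.0, -1.0, -1.0, -1.0, 0.0, 3.14, 0.0, 3.14, 0.0, -3.14, -1.57]
[0.0, -1.0, 1.0, -1.0, -1.0, -1.0, 1.0, -1.0, 0.0, 3.14, 0.0, 3.14, 0.0, 0.0, 1.57]
[0.0, -1.0, -1.0, -1.0, 1.0, -1.0, 1.0, -1.0, 0.0, 3.14, 0.0, 0.0, 0.0, -3.14, 1.57]
[0.0, -1.0, 1.0, -1.0, -1.0, 1.0, -1.0, -1.0, 0.0, 3.14, 3.14, 0.0, 3.14, 0.0, -1.57]
[0.0, -1.0, 1.0, -1.0, -1.0, -1.0, -1.0, -1.0, 0.0, 3.14, 0.0, 0.0, 0.0, 0.0, -1.57]
[0.0, -1.0, 1.0, 1.0, -1.0, 1.0, 1.0, -1.0, 3.14, 3.14, 0.0, 3.14, 3.14, 0.0, 1.57]
[0.0, -1.0, -1.0, -1.0, -1.0, 1.0, 1.0, -1.0, 0.0, 0.0, 3.14, 3.14, 3.14, -3.14, 1.57]
[0.0, -1.0, -1.0, -1.0, -1.0, -1.0, 1.0, -1.0, 0.0, 0.0, 0.0, 3.14, 0.0, -3.14, 1.57]
[0.0, -1.0, -1.0, 1.0, 1.0, 1.0, -1.0, -1.0, 3.14, 3.14, 0.0, 3.14, 3.14, -3.14, -1.57]
[0.0, -1.0, 1.0, 1.0, -1.0, -1.0, 1.0, -1.0, 3.14, 3.14, 3.14, 3.14, 0.0, 0.0, 1.57]
[0.0, -1.0, -1.0, 1.0, -1.0, 1.0, 1.0, -1.0, 3.14, 0.0, 0.0, 3.14, 3.14, -3.14, 1.57]
```

Orientation fits exactly with a Z-Y-Z-Y-Z-Y-Z chain. The link offsets are now a linear fit.

```bash
cat > k.py <<'E'
import numpy as np
from scipy.spatial.transform import Rotation as R
from scipy.optimize import least_squares
LO=np.array([-3.01,-.46,-1.47,.13,-1,.04,-2.66]);HI=np.array([3.01,2.08,1.51,2.56,4.14,2.09,2.66])
rz=lambda a:R.from_euler('z',a).as_matrix();ry=lambda a:R.from_euler('y',a).as_matrix()
def chain(q):
    A=rz(-q[0])@ry(q[1]);B=A@rz(np.pi-q[2]);C=B@ry(-q[3]);D=C@rz(np.pi-q[4])@ry(q[5]);return A,B,C,D,D@rz(np.pi/2-q[6])
def cols(q):
    A,B,C,D,_=chain(q);return np.c_[[0,0,1],B[:,0],B[:,2],C[:,0],C[:,2],D[:,0],D[:,2]]
try: V=np.load("v.npy")
except Exception: V=None
def fk(q): return cols(q)@V,chain(q)[4]
E
python3 - <<'E'
from k import *
from plant import r
s=r.get_state()
Q=np.array([[1.17981377,.68997794,-.19453011,1.56636993,.15731663,.9025097,-.21509686],[1.54,.78,-.92,2.27,-.78,.07,-.1],s["q"]])
X=np.r_[.25726579,-.56888161,.23790733,.38194,-.29437,.21074,s["tool_pos"]]
w=np.r_[[1]*3,[.2]*3,[1]*3]
A=np.vstack([cols(q) for q in Q]);lam=1e-3;v0=np.array([.3,0,.35,0,.35,0,.27])
v=np.linalg.lstsq(np.vstack([A*w[:,None],lam*np.eye(7)]),np.r_[X*w,lam*v0],rcond=None)[0]
print(v.round(4),(A@v-X).round(4),np.linalg.svd(A)[1].round(2));np.save("v.npy",v)
E
```

```text
[ 0.3941  0.464   0.9218 -0.0791  0.4432 -0.1063  0.8201] [ 0.0008  0.0006  0.0001 -0.0137  0.0301  0.011   0.0005 -0.0013 -0.0006] [3.28 2.79 1.4  0.56 0.38 0.16 0.05]
```

```bash
python3 - <<'E'
from k import *
from itertools import combinations
from plant import r
s=r.get_state()
Q=np.array([[1.17981377,.68997794,-.19453011,1.56636993,.15731663,.9025097,-.21509686],s["q"],[1.54,.78,-.92,2.27,-.78,.07,-.1]])
X=np.r_[.25726579,-.56888161,.23790733,s["tool_pos"],.38194,-.29437,.21074]
w=np.r_[[1]*6,[.2]*3]
A=np.vstack([cols(q) for q in Q])
for n in(0,1,2):
  for c in combinations((1,3,5),n):
    I=sorted([0,2,4,6]+list(c));v,*_=np.linalg.lstsq(A[:,I]*w[:,None],X*w,rcond=None);print(I,v.round(4),((A[:,I]@v-X)*1e3).round(1))
E
```

```text
[0, 2, 4, 6] [0.3062 0.5731 0.3295 0.3088] [35.7 25.  -3.1 -0.9 -8.2  2.8 16.7  3.   7.7]
[0, 1, 2, 4, 6] [0.2887 0.307  0.8103 0.4428 0.5848] [  2.6   6.9   7.6   4.6  -4.8  -7.2   9.3  34.9 -11.1]
[0, 2, 3, 4, 6] [3.061e-01 5.726e-01 4.000e-04 3.294e-01 3.086e-01] [35.7 25.1 -3.  -0.8 -8.3  2.7 16.8  2.9  7.5]
[0, 2, 4, 5, 6] [0.1439 0.7331 0.4272 0.1701 0.2194] [ 18.8   5.7 -13.   -8.7  -1.2  13.2  23.4  50.   -5.3]
[0, 1, 2, 3, 4, 6] [ 0.2927  0.3409  0.8777 -0.0361  0.4569  0.6328] [ 1.1  0.7  0.1 -0.2 -1.6  0.   1.7 42.2 -2.4]
[0, 1, 2, 4, 5, 6] [0.2219 0.2499 0.8352 0.4639 0.0734 0.4949] [  1.5   1.9   1.4   0.2  -2.4  -0.8  13.6  49.2 -13.2]
[0, 2, 3, 4, 5, 6] [0.046  0.7339 0.0735 0.4755 0.26   0.1365] [  5.7   3.9  -0.4  -2.   -3.2   1.8  41.   67.1 -34.1]
```

```bash
cat >> h.py <<'E'
def log():
    import json
    s=r.get_state();open("log.jsonl","a").write(json.dumps([list(map(float,s[k])) for k in("q","tool_pos","eef_rot")])+"\n");return s
def down(P,yaw):
    c,n=np.cos(np.deg2rad(yaw)),np.sin(np.deg2rad(yaw));return np.array(P),np.array([[c,n,0],[n,-c,0],[0,0,-1.]])
E
python3 - <<'E'
from h import *
s=log();print(rel(down([.40,-.25,.40],24),s))
E
```

```text
{'rot': [-0.2688, -1.0679, -0.8976], 'xyz': [0.0072, -0.1651, -0.027]}
```

carry_out(plan=[{"rot": [-0.27, -1.07, -0.9], "xyz": [0, -0.1, -0.02], "grip": 0}, {"rot": [-0.27, -1.07, -0.9], "xyz": [0, -0.1, -0.02], "grip": 0}, {"rot": [-0.27, -1.07, -0.9], "xyz": [0, -0.1, -0.02], "grip": 0}, {"rot": [-0.27, -1.07, -0.9], "xyz": [0, -0.1, -0.02], "grip": 0}])

```text
clock: 1.82
tool_pos: [0.3905, -0.2871, 0.3555]
eef_rot: [0.922, -0.108, 0.333, -0.169]
contact_force: [0.4, -0.2, -1.7]
opening: 0.997
finger_force: 0.0
```

```bash
python3 - <<'E'
from h import *
s=log();print(s["q"].round(2),rel(down([.40,-.25,.40],24),s))
E
```

```text
[ 1.59  0.47 -0.86  2.13 -0.77  0.51 -0.32] {'rot': [-0.1995, -0.7514, -0.6192], 'xyz': [0.0213, -0.0519, -0.0171]}
```

carry_out(plan=[{"rot": [-0.14, -0.6, -0.5], "xyz": [0.05, -0.08, -0.1], "grip": 0}, {"rot": [-0.14, -0.6, -0.5], "xyz": [0.05, -0.08, -0.1], "grip": 0}, {"rot": [-0.14, -0.6, -0.5], "xyz": [0.05, -0.08, -0.1], "grip": 0}, {"rot": [-0.14, -0.6, -0.5], "xyz": [0.05, -0.08, -0.1], "grip": 0}, {"rot": [-0.14, -0.6, -0.5], "xyz": [0.05, -0.08, -0.1], "grip": 0}])

```text
clock: 2.23
tool_pos: [0.3717, -0.2573, 0.4902]
eef_rot: [0.985, 0.094, 0.133, -0.065]
contact_force: [0.7, -0.3, -1.1]
opening: 0.999
finger_force: 0.0
```

```bash
python3 - <<'E'
from h import *
s=log();print(s["q"].round(2),rel(down([.40,-.25,.40],24),s))
E
```

```text
[ 1.24  0.21 -0.68  1.68 -0.15  1.17 -0.75] {'rot': [-0.0727, -0.2881, -0.2262], 'xyz': [0.0034, 0.0079, 0.0944]}
```

Now I'll fit with general offsets from all the exact samples.

```bash
python3 - <<'E'
from k import *
import json
L=[json.loads(l) for l in open("log.jsonl")]
D=[([1.17981377,.68997794,-.19453011,1.56636993,.15731663,.9025097,-.21509686],[.25726579,-.56888161,.23790733])]+[(a,b) for a,b,_ in L]
def cols2(q):
    A,B,C,D_,E=chain(q);S=rz(-q[0]);return np.c_[[0,0,1],S[:,0],S[:,1],B[:,0],B[:,2],B[:,1],C[:,0],C[:,2],C[:,1],D_[:,0],D_[:,2]]
n=["d1","Sx","Sy","Bx","Bz","By","Cx","Cz","Cy","Dx","Dz"]
A=np.vstack([cols2(q) for q,_ in D]);X=np.hstack([x for _,x in D])
from itertools import combinations
o=[]
for m in(0,1,2,3,4):
  for c in combinations((1,2,3,5,6,8,9),m):
    I=[0,4,7,10]+list(c);v=np.linalg.lstsq(A[:,I],X,rcond=None)[0];o.append((np.abs(A[:,I]@v-X).max()*1e3,{n[i]:round(float(a),3) for i,a in zip(I,v)}))
o.sort(key=lambda t:t[0]+0.7*len(t[1]))
for t in o[:8]:print(t)
E
```

```text
(np.float64(0.094122444560224), {'d1': 0.347, 'Bz': 0.563, 'Cz': 0.345, 'Dz': 0.326, 'Sy': -0.019, 'By': 0.027})
(np.float64(0.094122444560224), {'d1': 0.347, 'Bz': 0.563, 'Cz': 0.345, 'Dz': 0.326, 'Sy': -0.019, 'Cy': 0.027})
(np.float64(0.04577850563186603), {'d1': 0.347, 'Bz': 0.563, 'Cz': 0.345, 'Dz': 0.326, 'Sy': -0.019, 'Bx': 0.0, 'By': 0.027})
(np.float64(0.04577850563186603), {'d1': 0.347, 'Bz': 0.563, 'Cz': 0.345, 'Dz': 0.326, 'Sy': -0.019, 'Bx': 0.0, 'Cy': 0.027})
(np.float64(0.08780696031257529), {'d1': 0.347, 'Bz': 0.563, 'Cz': 0.345, 'Dz': 0.326, 'Sy': -0.019, 'Cx': 0.0, 'Cy': 0.027})
(np.float64(0.08780696031301938), {'d1': 0.347, 'Bz': 0.563, 'Cz': 0.345, 'Dz': 0.326, 'Sy': -0.019, 'By': 0.027, 'Cx': 0.0})
(np.float64(0.09275742826062028), {'d1': 0.347, 'Bz': 0.563, 'Cz': 0.345, 'Dz': 0.326, 'Sx': -0.0, 'Sy': -0.019, 'By': 0.027})
(np.float64(0.09275742826064803), {'d1': 0.347, 'Bz': 0.563, 'Cz': 0.345, 'Dz': 0.326, 'Sx': -0.0, 'Sy': -0.019, 'Cy': 0.027})
```

The model fits to 0.1 mm. Now I'll check where IK is feasible for grasping, turning and placing.

```bash
cat >> k.py <<'E'
def fk(q):
    A,B,C,D,E=chain(q);S=rz(-q[0]);return np.array([0,0,.347])+S[:,1]*VV[0]+.563*0*A[:,0]+B[:,2]*VV[1]+B[:,1]*VV[2]+C[:,2]*VV[3]+D[:,2]*VV[4],E
VV=np.array([-.019,.563,.027,.345,.326])
MID=np.array([0,.8,0,1.35,1.57,1.06,0]);M=.06
def ik(g,q0,w=.01,flip=False):
    P,E=g;E=E@np.diag([-1,-1,1]) if flip else E
    def f(q):
        p,e=fk(q);return np.r_[p-P,.3*(R.from_matrix(E.T@e)).as_rotvec(),w*.05*(q-q0)]
    k=least_squares(f,np.clip(q0,LO+M+1e-3,HI-M-1e-3),bounds=(LO+M,HI-M));return k.x,np.abs(k.fun[:6]).max()
E
python3 - <<'E'
from k import *
from h import goal
rng=np.random.default_rng(0)
for al in(35,40,45,50):
  for fl in(False,True):
    sols=[]
    for i in range(40):
      q0=rng.uniform(LO+.1,HI-.1);q0[0]=rng.uniform(-.8,1);q0[2]=rng.uniform(-.7,.7)
      q,e=ik(goal(35,0,al,.044,-.008),q0)if not fl else ik(goal(35,0,al,.044,-.008),q0,flip=True)
      if e>1e-3: continue
      qs=[q];ok=1
      for l in(15,0,-15,-30):
        q2,e=ik(goal(l,0,al,.044,-.008),qs[-1],flip=fl);ok&=e<1e-3;qs.append(q2)
      if ok: sols.append(qs)
    sols.sort(key=lambda s:abs(s[0][2])+abs(s[-1][2]))
    print(al,fl,len(sols))
    for s in sols[:2]: print(s[0].round(2),s[-1].round(2))
E
```

```text
35 False 29
[ 0.7   1.1  -0.61  2.41  3.28  0.86  1.5 ] [-0.46  0.99  0.08  2.21  1.88  0.73  2.26]
[ 0.33  1.05 -0.    2.43  3.72  1.11  0.93] [-0.84  1.19  0.78  2.23  2.9   0.27  1.15]
35 True 31
[ 0.7   1.11 -0.62  2.41  3.27  0.85 -1.63] [-0.45  0.98  0.06  2.21  1.87  0.75 -0.87]
[ 0.74  1.12 -0.68  2.41  3.21  0.84 -1.56] [-0.37  0.98 -0.07  2.21  1.84  0.85 -0.82]
40 False 22
[0.28 1.11 0.04 2.49 3.64 1.31 0.98] [-0.54  1.04  0.18  2.27  2.07  0.76  2.01]
[0.28 1.11 0.04 2.49 3.64 1.31 0.98] [-0.54  1.04  0.18  2.27  2.07  0.76  2.01]
40 True 23
[ 0.37  1.1  -0.1   2.49  3.57  1.24 -2.05] [-0.54  1.04  0.18  2.27  2.07  0.77 -1.13]
[ 0.41  1.1  -0.17  2.49  3.53  1.21 -2.  ] [-0.54  1.04  0.18  2.27  2.07  0.77 -1.13]
45 False 0
45 True 0
50 False 0
50 True 0
```

```bash
cat >> k.py <<'E'
def jac(q):
    p,e=fk(q);J=np.zeros((6,7))
    for i in range(7):
        d=q.copy();d[i]+=1e-5;p2,e2=fk(d);J[:3,i]=(p2-p)/1e-5;J[3:,i]=R.from_matrix(e2@e.T).as_rotvec()/1e-5
    return J
def sim(q,poses,n=6):
    q=q.copy()
    for P,E in poses:
        for _ in range(n):
            p,e=fk(q);d=np.r_[P-p,R.from_matrix(E@e.T).as_rotvec()];J=jac(q)
            q=np.clip(q+J.T@np.linalg.solve(J@J.T+1e-4*np.eye(6),d),LO,HI)
    return q
E
python3 - <<'E'
from k import *
from h import goal,r
s=r.get_state();q=s["q"];print(q.round(2),fk(q)[0]-s["tool_pos"])
for fl in(False,True):
  best=None
  for seed in([.4,1,-.1,2.4,3.3,1.1,1],[.3,1,0,2.4,3.6,1.2,1],[.6,.9,-.5,2.3,3.2,.8,1.5],[.2,.8,.2,2.3,3,.9,1]):
    sd=np.array(seed);sd[6]-=np.pi*fl
    qb,e=ik(goal(35,0,40,.114,-.008),sd,flip=fl)
    if e>1e-3: print("x",e);continue
    path=[q+(qb-q)*t for t in np.linspace(0,1,33)[1:]];F=[fk(a) for a in path]
    ang=sum(np.linalg.norm(R.from_matrix(F[i][1].T@F[i+1][1]).as_rotvec()) for i in range(31))
    lin=sum(np.linalg.norm(F[i][0]-F[i+1][0]) for i in range(31))
    qe=sim(q,F)
    print(fl,qb.round(2),"ang",ang.round(2),"lin",lin.round(2),"zmin",min(f[0][2] for f in F).round(3),"sim",qe.round(2),"dist",np.abs(fk(qe)[0]-F[-1][0]).max().round(3))
E
```

```text
[ 1.24  0.21 -0.68  1.68 -0.15  1.17 -0.75] [ 7.43814081e-05  9.88262703e-05 -2.09950842e-04]
False [ 0.52  0.94 -0.17  2.48  3.66  1.04  1.06] ang 5.33 lin 1.07 zmin 0.141 sim [ 0.69  0.97 -0.46  2.47  3.45  0.91  1.31] dist 0.0
False [0.42 0.95 0.   2.49 3.75 1.12 0.95] ang 5.33 lin 1.12 zmin 0.141 sim [ 0.66  0.96 -0.4   2.47  3.5   0.94  1.25] dist 0.0
False [ 0.77  0.99 -0.6   2.46  3.34  0.87  1.44] ang 5.36 lin 0.93 zmin 0.141 sim [ 0.8   1.   -0.64  2.46  3.3   0.86  1.49] dist 0.0
False [ 0.48  0.94 -0.1   2.48  3.69  1.07  1.02] ang 5.33 lin 1.09 zmin 0.141 sim [ 0.68  0.96 -0.44  2.47  3.47  0.92  1.29] dist 0.0
True [ 0.52  0.94 -0.17  2.48  3.66  1.04 -2.08] ang 3.41 lin 1.07 zmin 0.141 sim [ 0.84  1.02 -0.72  2.46  3.23  0.85 -1.57] dist 0.0
True [ 0.42  0.95  0.    2.49  3.75  1.12 -2.19] ang 3.55 lin 1.12 zmin 0.141 sim [ 0.81  1.01 -0.67  2.46  3.27  0.86 -1.62] dist 0.0
True [ 0.77  0.99 -0.6   2.46  3.34  0.87 -1.7 ] ang 3.11 lin 0.93 zmin 0.141 sim [ 0.9   1.06 -0.84  2.46  3.11  0.83 -1.42] dist 0.0
True [ 0.48  0.94 -0.1   2.48  3.69  1.07 -2.12] ang 3.46 lin 1.09 zmin 0.141 sim [ 0.83  1.02 -0.7   2.46  3.25  0.85 -1.59] dist 0.0
```

```bash
cat >> h.py <<'E'
def rows(ref,poses):
    for g in poses:
        d=rel(g,None,ref);print('{"rot":',[round(x,2) for x in d["rot"]],', "xyz":',[round(x,3) for x in d["xyz"]],end=', "grip": G}, \n')
E
python3 - <<'E'
from k import *
from h import *
s=r.get_state();q=s["q"]
qb,e=ik(goal(35,0,40,.114,-.008),np.array([.6,.9,-.5,2.3,3.2,.8,1.5-np.pi]),flip=True)
np.save("qb.npy",qb)
F=[(s["tool_pos"],R.from_quat(s["eef_rot"]).as_matrix())]+[fk(q+(qb-q)*t) for t in np.linspace(0,1,33)[1:]]
print(max(np.linalg.norm(R.from_matrix(F[i][1].T@F[i+1][1]).as_rotvec()) for i in range(32)),max(np.linalg.norm(F[i][0]-F[i+1][0]) for i in range(32)))
for i in range(0,32,4): print(F[i][0].round(2),F[i][1][:,2].round(2))
for c in range(4): print(c);rows(F[8*c],F[8*c+1:8*c+9])
E
```

```text
0.11560252198563965 0.043946615502197674
[ 0.37 -0.26  0.49] [ 0.25  0.15 -0.96]
[ 0.3  -0.34  0.41] [-0.04 -0.06 -1.  ]
[ 0.27 -0.42  0.36] [-0.21 -0.32 -0.93]
[ 0.28 -0.5   0.33] [-0.2  -0.56 -0.8 ]
[ 0.34 -0.53  0.3 ] [-0.02 -0.72 -0.69]
[ 0.44 -0.51  0.27] [ 0.26 -0.73 -0.63]
[ 0.52 -0.42  0.22] [ 0.55 -0.55 -0.63]
[ 0.57 -0.28  0.17] [ 0.74 -0.2  -0.64]
0
{"rot": [-0.03, -0.09, -0.02] , "xyz": [-0.028, 0.018, 0.017], "grip": G}, 
{"rot": [-0.07, -0.17, -0.04] , "xyz": [-0.055, 0.037, 0.03], "grip": G}, 
{"rot": [-0.1, -0.25, -0.07] , "xyz": [-0.08, 0.056, 0.042], "grip": G}, 
{"rot": [-0.14, -0.33, -0.1] , "xyz": [-0.103, 0.075, 0.051], "grip": G}, 
{"rot": [-0.18, -0.41, -0.14] , "xyz": [-0.123, 0.095, 0.058], "grip": G}, 
{"rot": [-0.22, -0.48, -0.19] , "xyz": [-0.14, 0.115, 0.064], "grip": G}, 
{"rot": [-0.26, -0.54, -0.24] , "xyz": [-0.154, 0.135, 0.069], "grip": G}, 
{"rot": [-0.3, -0.6, -0.3] , "xyz": [-0.165, 0.155, 0.074], "grip": G}, 
1
{"rot": [-0.05, -0.05, -0.06] , "xyz": [-0.007, 0.015, 0.014], "grip": G}, 
{"rot": [-0.11, -0.1, -0.11] , "xyz": [-0.01, 0.03, 0.026],
[... 944 characters left out ...]
[0.17, 0.093, -0.01], "grip": G}, 
{"rot": [-0.59, 0.2, -0.52] , "xyz": [0.203, 0.097, -0.022], "grip": G}, 
3
{"rot": [-0.08, 0.05, -0.05] , "xyz": [0.03, 0.022, 0.0], "grip": G}, 
{"rot": [-0.16, 0.1, -0.1] , "xyz": [0.062, 0.044, -0.004], "grip": G}, 
{"rot": [-0.25, 0.16, -0.15] , "xyz": [0.095, 0.064, -0.011], "grip": G}, 
{"rot": [-0.33, 0.22, -0.19] , "xyz": [0.13, 0.082, -0.022], "grip": G}, 
{"rot": [-0.41, 0.29, -0.23] , "xyz": [0.166, 0.098, -0.037], "grip": G}, 
{"rot": [-0.49, 0.35, -0.27] , "xyz": [0.202, 0.112, -0.057], "grip": G}, 
{"rot": [-0.58, 0.42, -0.31] , "xyz": [0.237, 0.123, -0.08], "grip": G}, 
{"rot": [-0.66, 0.5, -0.34] , "xyz": [0.271, 0.131, -0.106], "grip": G},
```

carry_out(plan=[{"rot": [-0.03, -0.09, -0.02], "xyz": [-0.028, 0.018, 0.017], "grip": 0}, {"rot": [-0.07, -0.17, -0.04], "xyz": [-0.055, 0.037, 0.03], "grip": 0}, {"rot": [-0.1, -0.25, -0.07], "xyz": [-0.08, 0.056, 0.042], "grip": 0}, {"rot": [-0.14, -0.33, -0.1], "xyz": [-0.103, 0.075, 0.051], "grip": 0}, {"rot": [-0.18, -0.41, -0.14], "xyz": [-0.123, 0.095, 0.058], "grip": 0}, {"rot": [-0.22, -0.48, -0.19], "xyz": [-0.14, 0.115, 0.064], "grip": 0}, {"rot": [-0.26, -0.54, -0.24], "xyz": [-0.154, 0.135, 0.069], "grip": 0}, {"rot": [-0.3, -0.6, -0.3], "xyz": [-0.165, 0.155, 0.074], "grip": 0}])

```text
clock: 2.9
tool_pos: [0.2631, -0.4234, 0.351]
eef_rot: [0.954, 0.233, -0.143, 0.125]
contact_force: [-0.7, 0.4, -0.5]
opening: 0.999
finger_force: 0.0
```

carry_out(plan=[{"rot": [-0.05, -0.05, -0.06], "xyz": [-0.007, 0.015, 0.014], "grip": 0}, {"rot": [-0.11, -0.1, -0.11], "xyz": [-0.01, 0.03, 0.026], "grip": 0}, {"rot": [-0.16, -0.13, -0.18], "xyz": [-0.01, 0.046, 0.036], "grip": 0}, {"rot": [-0.22, -0.17, -0.24], "xyz": [-0.007, 0.063, 0.045], "grip": 0}, {"rot": [-0.28, -0.19, -0.31], "xyz": [0, 0.078, 0.052], "grip": 0}, {"rot": [-0.34, -0.21, -0.38], "xyz": [0.011, 0.093, 0.059], "grip": 0}, {"rot": [-0.4, -0.22, -0.45], "xyz": [0.025, 0.106, 0.064], "grip": 0}, {"rot": [-0.47, -0.22, -0.53], "xyz": [0.043, 0.118, 0.068], "grip": 0}])

```text
clock: 3.57
tool_pos: [0.3436, -0.5273, 0.2941]
eef_rot: [0.784, 0.484, -0.213, 0.324]
contact_force: [0.3, -1.0, 0.7]
opening: 1.0
finger_force: 0.0
```

```bash
python3 - <<'E'
from k import *
from h import *
s=r.get_state();q=s["q"];qb=np.load("qb.npy");print(q.round(2),qb.round(2))
F=[(s["tool_pos"],R.from_quat(s["eef_rot"]).as_matrix())]+[fk(q+(qb-q)*t) for t in np.linspace(0,1,17)[1:]]
print(max(np.linalg.norm(R.from_matrix(F[i][1].T@F[i+1][1]).as_rotvec()) for i in range(16)),max(np.linalg.norm(F[i][0]-F[i+1][0]) for i in range(16)))
for c in range(2): print(c);rows(F[8*c],F[8*c+1:8*c+9])
E
```

```text
[ 0.84  0.57 -0.38  2.1   1.6   0.86 -1.26] [ 0.77  0.99 -0.6   2.46  3.34  0.87 -1.7 ]
0.11561241695638975 0.042628183121640184
0
{"rot": [-0.06, 0.01, -0.08] , "xyz": [0.016, 0.012, 0.006], "grip": G}, 
{"rot": [-0.12, 0.02, -0.16] , "xyz": [0.036, 0.025, 0.01], "grip": G}, 
{"rot": [-0.18, 0.03, -0.24] , "xyz": [0.058, 0.038, 0.012], "grip": G}, 
{"rot": [-0.25, 0.06, -0.31] , "xyz": [0.083, 0.05, 0.012], "grip": G}, 
{"rot": [-0.32, 0.09, -0.38] , "xyz": [0.111, 0.06, 0.009], "grip": G}, 
{"rot": [-0.39, 0.12, -0.45] , "xyz": [0.141, 0.069, 0.004], "grip": G}, 
{"rot": [-0.46, 0.16, -0.52] , "xyz": [0.172, 0.075, -0.003], "grip": G}, 
{"rot": [-0.53, 0.21, -0.58] , "xyz": [0.205, 0.08, -0.013], "grip": G}, 
1
{"rot": [-0.08, 0.04, -0.05] , "xyz": [0.028, 0.024, 0.001], "grip": G}, 
{"rot": [-0.17, 0.09, -0.11] , "xyz": [0.057, 0.047, -0.002], "grip": G}, 
{"rot": [-0.25, 0.14, -0.15] , "xyz": [0.088, 0.069, -0.009], "grip": G}, 
{"rot": [-0.34, 0.19, -0.19] , "xyz": [0.12, 0.09, -0.02], "grip": G}, 
{"rot": [-0.43, 0.25, -0.23] , "xyz": [0.152, 0.11, -0.034], "grip": G}, 
{"rot": [-0.52, 0.3, -0.27] , "xyz": [0.185, 0.128, -0.053], "grip": G}, 
{"rot": [-0.62, 0.36, -0.3] , "xyz": [0.217, 0.144, -0.076], "grip": G}, 
{"rot": [-0.71, 0.42, -0.32] , "xyz": [0.247, 0.157, -0.102], "grip": G},
```

The controller follows the planned branch, so I'll continue.

carry_out(plan=[{"rot": [-0.06, 0.01, -0.08], "xyz": [0.016, 0.012, 0.006], "grip": 0}, {"rot": [-0.12, 0.02, -0.16], "xyz": [0.036, 0.025, 0.01], "grip": 0}, {"rot": [-0.18, 0.03, -0.24], "xyz": [0.058, 0.038, 0.012], "grip": 0}, {"rot": [-0.25, 0.06, -0.31], "xyz": [0.083, 0.05, 0.012], "grip": 0}, {"rot": [-0.32, 0.09, -0.38], "xyz": [0.111, 0.06, 0.009], "grip": 0}, {"rot": [-0.39, 0.12, -0.45], "xyz": [0.141, 0.069, 0.004], "grip": 0}, {"rot": [-0.46, 0.16, -0.52], "xyz": [0.172, 0.075, -0.003], "grip": 0}, {"rot": [-0.53, 0.21, -0.58], "xyz": [0.205, 0.08, -0.013], "grip": 0}])

```text
clock: 4.23
tool_pos: [0.5059, -0.4155, 0.1943]
eef_rot: [0.522, 0.754, -0.081, 0.39]
contact_force: [0.0, -0.1, -0.4]
opening: 1.001
finger_force: 0.0
```

carry_out(plan=[{"rot": [-0.08, 0.04, -0.05], "xyz": [0.028, 0.024, 0.001], "grip": 0}, {"rot": [-0.17, 0.09, -0.11], "xyz": [0.057, 0.047, -0.002], "grip": 0}, {"rot": [-0.25, 0.14, -0.15], "xyz": [0.088, 0.069, -0.009], "grip": 0}, {"rot": [-0.34, 0.19, -0.19], "xyz": [0.12, 0.09, -0.02], "grip": 0}, {"rot": [-0.43, 0.25, -0.23], "xyz": [0.152, 0.11, -0.034], "grip": 0}, {"rot": [-0.52, 0.3, -0.27], "xyz": [0.185, 0.128, -0.053], "grip": 0}, {"rot": [-0.62, 0.36, -0.3], "xyz": [0.217, 0.144, -0.076], "grip": 0}, {"rot": [-0.71, 0.42, -0.32], "xyz": [0.247, 0.157, -0.102], "grip": 0}])

```text
clock: 4.9
tool_pos: [0.5519, -0.1148, 0.1428]
eef_rot: [0.238, 0.869, 0.232, 0.367]
contact_force: [0.4, -0.3, -0.6]
opening: 1.004
finger_force: 0.0
```

```bash
cat >> h.py <<'E'
def fl(g): return g[0],g[1]@np.diag([-1,-1,1])
E
python3 - <<'E'
from k import *
from h import *
s=r.get_state();print(s["q"].round(2),s["tool_pos"],rel(fl(goal(35,0,40,.114,-.008)),s))
i=r.snapshot("wrist");cv2.imwrite("pics/w2.png",i[:,:,::-1])
C=cam("wrist",s);f=np.deg2rad(35);rad=np.cos(f)*Z-np.sin(f)*YH;tan=-np.sin(f)*Z-np.cos(f)*YH
for a in(-.012,.012):
  print([proj(C,O+a*XH+b*rad+c*tan).round(0).tolist() for b in(.048,-.02) for c in(-.006,.006)])
for k in blobs(i,*BLUE,200): print(cv2.contourArea(k),[np.round(v,1) for v in cv2.minAreaRect(k)],cv2.boundingRect(k))
E
```

```text
[ 0.92  1.08 -0.87  2.46  3.08  0.83 -1.38] [ 0.55188045 -0.11484848  0.14280208] {'rot': [0.0029, 0.0038, -0.0036], 'xyz': [0.0021, 0.0003, 0.0007]}
[[268.0, 150.0], [248.0, 150.0], [266.0, 78.0], [250.0, 79.0]]
[[267.0, 173.0], [249.0, 173.0], [265.0, 104.0], [250.0, 104.0]]
872.0 [array([16.5, 20. ]), array([40., 33.]), np.float64(90.0)] (0, 0, 34, 41)
646.0 [array([18., 84.]), array([36., 42.]), np.float64(0.0)] (0, 63, 37, 43)
308.5 [array([327. , 175.6]), array([18.4, 57. ]), np.float64(39.8)] (307, 156, 42, 42)
```

View pics/w2.png

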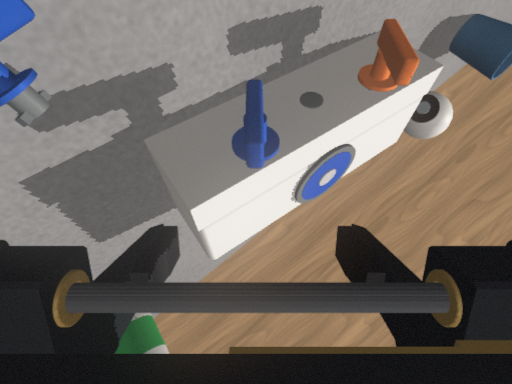

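The blue wing runs from (255,80) to (257,168), edge-on, within about 2 mm of prediction. The orange plug is at (395,60) and the decoy at the upper left. I'll move in along the wing and pinch it.

carry_out(plan=[{"rot": [0, 0, 0], "xyz": [0.012, 0, 0.014], "grip": 0}, {"rot": [0, 0, 0], "xyz": [0.024, 0, 0.028], "grip": 0}, {"rot": [0, 0, 0], "xyz": [0.036, 0, 0.042], "grip": 0}, {"rot": [0, 0, 0], "xyz": [0.047, 0, 0.054], "grip": 0}, {"rot": [0, 0, 0], "xyz": [0.047, 0, 0.054], "grip": 0}])

```text
clock: 5.37
tool_pos: [0.5634, -0.0751, 0.0819]
eef_rot: [0.24, 0.87, 0.23, 0.365]
contact_force: [0.3, 0.5, -0.4]
opening: 0.998
finger_force: 0.0
```

```bash
python3 - <<'E'
from k import *
from h import *
s=r.get_state();print(s["q"].round(2),s["contact_force"],rel(fl(goal(35,0,40,.044,-.008)),s))
E
```

```text
[ 0.79  1.24 -0.83  2.47  3.07  1.04 -1.35] [ 0.30216287  0.48006483 -0.41822856] {'rot': [-0.0014, 0.0022, -0.0059], 'xyz': [-0.0009, 0.0013, -0.0016]}
```

carry_out(plan=[{"rot": [0, 0, 0], "xyz": [0, 0, 0], "grip": 255}, {"rot": [0, 0, 0], "xyz": [0, 0, 0], "grip": 255}, {"rot": [0, 0, 0], "xyz": [0, 0, 0], "grip": 255}, {"rot": [0, 0, 0], "xyz": [0, 0, 0], "grip": 255}, {"rot": [0, 0, 0], "xyz": [0, 0, 0], "grip": 255}, {"rot": [0, 0, 0], "xyz": [0, 0, 0], "grip": 255}, {"rot": [0, 0, 0], "xyz": [0, 0, 0], "grip": 255}], squeeze=20)

```text
clock: 5.95
tool_pos: [0.5635, -0.0775, 0.0847]
eef_rot: [0.24, 0.869, 0.23, 0.367]
contact_force: [0.5, 0.0, -0.3]
opening: 0.496
finger_force: 0.0
```

```bash
python3 - <<'E'
from k import *
from h import *
s=r.get_state();print(s["q"].round(2),s["contact_force"],s["opening"],s["finger_force"],rel(fl(goal(35,0,40,.044,-.008)),s))
g=lambda l:fl(goal(l,0,40,.044,-.008))
L=np.linspace(35,-29,17);q=s["q"]
for k in range(2): print(k);rows(g(L[8*k]),[g(l) for l in L[8*k+1:8*k+9]])
for l in L[::4]: print(l,sim(q,[g(x) for x in L if x>=l]).round(2))
E
```

```text
[ 0.79  1.24 -0.84  2.47  3.07  1.04 -1.35] [ 0.47098771  0.01537456 -0.25802242] 0.4963574806848474 0.0 {'rot': [-0.0018, 0.0069, -0.0052], 'xyz': [0.002, 0.0016, 0.0007]}
0
{"rot": [0.05, -0.0, -0.04] , "xyz": [0.0, 0.002, 0.0], "grip": G}, 
{"rot": [0.11, -0.0, -0.09] , "xyz": [0.0, 0.004, 0.0], "grip": G}, 
{"rot": [0.16, -0.0, -0.13] , "xyz": [0.0, 0.006, 0.001], "grip": G}, 
{"rot": [0.21, -0.0, -0.18] , "xyz": [0.001, 0.008, 0.001], "grip": G}, 
{"rot": [0.27, -0.0, -0.22] , "xyz": [0.001, 0.01, 0.001], "grip": G}, 
{"rot": [0.32, -0.0, -0.27] , "xyz": [0.002, 0.012, 0.002], "grip": G}, 
{"rot": [0.37, -0.0, -0.31] , "xyz": [0.002, 0.014, 0.003], "grip": G}, 
{"rot": [0.43, -0.0, -0.36] , "xyz": [0.003, 0.016, 0.003], "grip": G}, 
1
{"rot": [0.05, -0.0, -0.04] , "xyz": [0.0, 0.002, 0.0], "grip": G}, 
{"rot": [0.11, 0.0, -0.09] , "xyz": [0.0, 0.004, 0.0], "grip": G}, 
{"rot": [0.16, -0.0, -0.13] , "xyz": [0.0, 0.006, 0.001], "grip": G}, 
{"rot": [0.21, -0.0, -0.18] , "xyz": [0.001, 0.008, 0.001], "grip": G}, 
{"rot": [0.27, -0.0, -0.22] , "xyz": [0.001, 0.01, 0.001], "grip": G}, 
{"rot": [0.32, -0.0, -0.27] , "xyz": [0.002, 0.012, 0.002], "grip": G}, 
{"rot": [0.37, 0.0, -0.31] , "xyz": [0.002, 0.014, 0.003], "grip": G}, 
{"rot": [0.43, -0.0, -0.36] , "xyz": [0.003, 0.016, 0.003], "grip": G}, 
35.0 [ 0.79  1.23 -0.83  2.47  3.07  1.03 -1.35]
19.0 [ 0.54  1.1  -0.74  2.49  2.78  1.13 -1.3 ]
3.0 [ 0.27  1.02 -0.63  2.46  2.48  1.16 -1.22]
-13.0 [ 0.03  1.   -0.51  2.37  2.17  1.16 -1.06]
-29.0 [-0.17  1.03 -0.4   2.26  1.9   1.2  -0.85]
```

carry_out(plan=[{"rot": [0, 0, 0], "xyz": [0.001, 0.001, 0], "grip": 255}, {"rot": [0, 0, 0], "xyz": [0.001, 0.001, 0], "grip": 255}, {"rot": [0, 0, 0], "xyz": [0.001, 0.001, 0], "grip": 255}, {"rot": [0, 0, 0], "xyz": [0.001, 0.001, 0], "grip": 255}, {"rot": [0, 0, 0], "xyz": [0.001, 0.001, 0], "grip": 255}, {"rot": [0, 0, 0], "xyz": [0.001, 0.001, 0], "grip": 255}, {"rot": [0, 0, 0], "xyz": [0.001, 0.001, 0], "grip": 255}, {"rot": [0, 0, 0], "xyz": [0.001, 0.001, 0], "grip": 255}])

```text
clock: 6.62
tool_pos: [0.563, -0.0758, 0.0843]
eef_rot: [0.24, 0.869, 0.23, 0.367]
contact_force: [0.1, 0.1, 0.7]
opening: 0.138
finger_force: 20.0
```

```bash
python3 - <<'E'
from k import *
from h import *
s=r.get_state();print(s["q"].round(2),s["contact_force"],s["opening"]*88,s["finger_force"],rel(fl(goal(35,0,40,.044,-.008)),s))
E
```

```text
[ 0.79  1.24 -0.84  2.47  3.07  1.05 -1.35] [0.0503167  0.12406555 0.66452484] 12.114953916717745 19.999656483123545 {'rot': [-0.0017, 0.0061, -0.0054], 'xyz': [0.0006, 0.0006, 0.0004]}
```

The wing is gripped (12.1 mm opening, 20 N, almost no side load). Now the turn, first half.

carry_out(plan=[{"rot": [0.05, 0, -0.04], "xyz": [0, 0.002, 0], "grip": 255}, {"rot": [0.11, 0, -0.09], "xyz": [0, 0.004, 0], "grip": 255}, {"rot": [0.16, 0, -0.13], "xyz": [0, 0.006, 0.001], "grip": 255}, {"rot": [0.21, 0, -0.18], "xyz": [0.001, 0.008, 0.001], "grip": 255}, {"rot": [0.27, 0, -0.22], "xyz": [0.001, 0.01, 0.001], "grip": 255}, {"rot": [0.32, 0, -0.27], "xyz": [0.002, 0.012, 0.002], "grip": 255}, {"rot": [0.37, 0, -0.31], "xyz": [0.002, 0.014, 0.003], "grip": 255}, {"rot": [0.43, 0, -0.36], "xyz": [0.003, 0.016, 0.003], "grip": 255}])

```text
clock: 7.28
tool_pos: [0.5672, -0.0612, 0.0904]
eef_rot: [0.154, 0.926, -0.03, 0.342]
contact_force: [-0.1, -0.4, -0.5]
opening: 0.138
finger_force: 20.0
```

```bash
python3 - <<'E'
from k import *
from h import *
s=r.get_state();print(s["q"].round(2),s["contact_force"],s["moment"],s["opening"]*88,s["finger_force"],rel(fl(goal(3,0,40,.044,-.008)),s))
m=(s["tool_pos"],R.from_quat(s["eef_rot"]).as_matrix())
rows(m,[fl(goal(l,0,40,.044,-.008)) for l in np.linspace(3,-29,9)[1:]])
E
```

```text
[ 0.27  1.02 -0.63  2.46  2.46  1.17 -1.22] [-0.11557894 -0.40596015 -0.50386639] [ 0.1973356   0.49937634 -0.04298291] 12.149916866049443 19.998789377859794 {'rot': [-0.0083, 0.0023, -0.0046], 'xyz': [0.0005, 0.001, 0.0009]}
{"rot": [0.05, 0.0, -0.05] , "xyz": [0.001, 0.003, 0.001], "grip": G}, 
{"rot": [0.1, 0.0, -0.09] , "xyz": [0.001, 0.005, 0.001], "grip": G}, 
{"rot": [0.15, 0.0, -0.14] , "xyz": [0.001, 0.007, 0.001], "grip": G}, 
{"rot": [0.21, 0.0, -0.18] , "xyz": [0.001, 0.009, 0.002], "grip": G}, 
{"rot": [0.26, 0.0, -0.23] , "xyz": [0.002, 0.011, 0.002], "grip": G}, 
{"rot": [0.31, 0.0, -0.27] , "xyz": [0.002, 0.013, 0.003], "grip": G}, 
{"rot": [0.37, 0.0, -0.32] , "xyz": [0.003, 0.015, 0.003], "grip": G}, 
{"rot": [0.42, -0.0, -0.36] , "xyz": [0.003, 0.017, 0.004], "grip": G},
```

carry_out(plan=[{"rot": [0.05, 0, -0.05], "xyz": [0.001, 0.002, 0], "grip": 255}, {"rot": [0.1, 0, -0.09], "xyz": [0.001, 0.004, 0.001], "grip": 255}, {"rot": [0.15, 0, -0.14], "xyz": [0.001, 0.006, 0.001], "grip": 255}, {"rot": [0.21, 0, -0.18], "xyz": [0.002, 0.008, 0.001], "grip": 255}, {"rot": [0.26, 0, -0.23], "xyz": [0.003, 0.01, 0.001], "grip": 255}, {"rot": [0.31, 0, -0.27], "xyz": [0.003, 0.012, 0.002], "grip": 255}, {"rot": [0.37, 0, -0.32], "xyz": [0.004, 0.014, 0.002], "grip": 255}, {"rot": [0.43, 0, -0.36], "xyz": [0.005, 0.016, 0.002], "grip": 255}])

```text
clock: 7.95
tool_pos: [0.5698, -0.0447, 0.0865]
eef_rot: [0.055, 0.911, -0.287, 0.291]
contact_force: [1.2, -1.9, -2.2]
opening: 0.135
finger_force: 20.0
```

```bash
python3 - <<'E'
from k import *
from h import *
s=r.get_state();print(s["q"].round(2),s["contact_force"],s["moment"],s["opening"]*88,s["finger_force"],rel(fl(goal(-30,0,40,.044,-.01)),s))
m=(s["tool_pos"],R.from_quat(s["eef_rot"]).as_matrix())
F=[fl(goal(-30,0,40,.044,-.01-d)) for d in np.linspace(0,.08,9)[1:]]
rows(m,F);print(sim(s["q"],F).round(2))
E
```

```text
[-0.18  1.03 -0.41  2.26  1.89  1.21 -0.85] [ 1.21543364 -1.88120642 -2.1584827 ] [ 0.55409435  0.42311078 -0.09290139] 11.873589711560323 19.999569322681054 {'rot': [0.0028, -0.0026, -0.0142], 'xyz': [-0.0001, 0.0011, 0.0008]}
{"rot": [0.0, -0.0, -0.01] , "xyz": [0.008, 0.001, -0.006], "grip": G}, 
{"rot": [0.0, -0.0, -0.01] , "xyz": [0.015, 0.001, -0.012], "grip": G}, 
{"rot": [0.0, -0.0, -0.01] , "xyz": [0.023, 0.001, -0.018], "grip": G}, 
{"rot": [0.0, -0.0, -0.01] , "xyz": [0.031, 0.001, -0.025], "grip": G}, 
{"rot": [0.0, -0.0, -0.01] , "xyz": [0.038, 0.001, -0.031], "grip": G}, 
{"rot": [0.0, -0.0, -0.01] , "xyz": [0.046, 0.001, -0.038], "grip": G}, 
{"rot": [0.0, -0.0, -0.01] , "xyz": [0.054, 0.001, -0.044], "grip": G}, 
{"rot": [0.0, -0.0, -0.01] , "xyz": [0.061, 0.0, -0.05], "grip": G}, 
[-0.3   1.08 -0.47  2.44  1.83  1.32 -1.09]
```

carry_out(plan=[{"rot": [0, 0, -0.01], "xyz": [0.004, 0, -0.003], "grip": 255}, {"rot": [0, 0, -0.01], "xyz": [0.008, 0, -0.006], "grip": 255}, {"rot": [0, 0, -0.01], "xyz": [0.008, 0, -0.006], "grip": 255}], squeeze=30)

```text
clock: 8.2
tool_pos: [0.5596, -0.0412, 0.0855]
eef_rot: [0.051, 0.912, -0.286, 0.29]
contact_force: [-0.6, 0.7, 1.4]
opening: 0.133
finger_force: 30.0
```

```bash
python3 - <<'E'
from k import *
from h import *
s=r.get_state();print(s["contact_force"],s["moment"],s["opening"]*88,s["finger_force"],rel(fl(goal(-30,0,40,.044,-.01)),s))
E
```

```text
[-0.63257414  0.73758278  1.41887061] [ 0.56855387  0.36664329 -0.01679854] 11.747696381008545 30.000402498990297 {'rot': [0.0079, -0.0028, -0.0049], 'xyz': [-0.0089, 0.0004, 0.0072]}
```

carry_out(plan=[{"rot": [0, 0, 0], "xyz": [0.008, 0, -0.006], "grip": 255}, {"rot": [0, 0, 0], "xyz": [0.015, 0, -0.013], "grip": 255}, {"rot": [0, 0, 0], "xyz": [0.023, 0, -0.019], "grip": 255}, {"rot": [0, 0, 0], "xyz": [0.031, 0, -0.026], "grip": 255}, {"rot": [0, 0, 0], "xyz": [0.038, 0, -0.032], "grip": 255}, {"rot": [0, 0, 0], "xyz": [0.044, 0, -0.037], "grip": 255}, {"rot": [0, 0, 0], "xyz": [0.044, 0, -0.037], "grip": 255}])

```text
clock: 8.78
tool_pos: [0.5044, -0.0238, 0.0856]
eef_rot: [0.05, 0.912, -0.285, 0.289]
contact_force: [0.1, -1.3, -0.7]
opening: 0.134
finger_force: 30.0
```

```bash
python3 - <<'E'
from k import *
from h import *
s=r.get_state();print(s["q"].round(2),s["contact_force"],s["opening"]*88,s["finger_force"],rel(fl(goal(-30,0,40,.044,-.01)),s))
i=r.snapshot("wrist");cv2.imwrite("pics/w3.png",i[:,:,::-1])
E
```

```text
[-0.27  1.07 -0.46  2.42  1.85  1.3  -1.06] [ 0.11064065 -1.26540224 -0.68075876] 11.776066850774745 30.000311555340886 {'rot': [0.0091, -0.004, -0.0046], 'xyz': [-0.0533, 0.0001, 0.0442]}
```

View pics/w3.png

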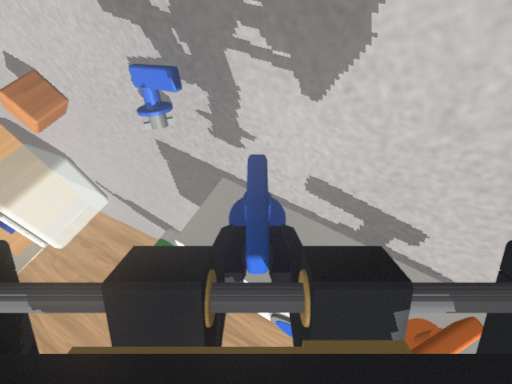

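The plug is in the grip at (257,210) and clear of the port. The orange plug is still in place at (440,340), and the decoy is at (155,90). Now I'll plan the carry to the tray.

```bash
python3 - <<'E'
from k import *
import h
from h import *
s=r.get_state();q0=s["q"]
C=cam("top");print("jar",plane(C,(160,324),.06))
cur=(s["tool_pos"],R.from_quat(s["eef_rot"]).as_matrix())
def gp(yaw,Og,lean=0,al=40):
    p=np.deg2rad(yaw);h.XH=np.array([np.cos(p),np.sin(p),0]);h.YH=np.array([-np.sin(p),np.cos(p),0]);return fl(h.goal(lean,0,al,.044,-.009,O=Og))
def interp(a,b,n):
    from scipy.spatial.transform import Slerp
    S=Slerp([0,1],R.from_matrix([a[1],b[1]]));return [(a[0]+(b[0]-a[0])*t,S(t).as_matrix()) for t in np.linspace(0,1,n+1)[1:]]
up=(cur[0]+[0,0,.10],cur[1]);Fu=interp(cur,up,6);q1=sim(q0,Fu,4);print("up",q1.round(2),np.abs(fk(q1)[0]-up[0]).max())
for yaw in(-10,5,20,35):
    d=np.array([np.cos(np.deg2rad(yaw)),np.sin(np.deg2rad(yaw)),0]);Og=np.array([.456,.303,0])-.015*d
    g=gp(yaw,Og+[0,0,.13]);F=interp(up,g,16);q2=sim(q1,F,4)
    gd=gp(yaw,Og+[0,0,.03]);q3=sim(q2,interp(g,gd,6),4)
    print(yaw,q2.round(2),q3.round(2),np.abs(fk(q3)[0]-gd[0]).max().round(4),np.linalg.norm(R.from_matrix(up[1].T@g[1]).as_rotvec()).round(2),gd[0].round(3))
E
```

```text
jar [0.30300763 0.32625237 0.06      ]
up [-0.25  0.8  -0.48  2.41  1.68  1.18 -0.81] 1.1814993428060916e-11
-10 [-0.63  0.85 -0.73  2.28  1.67  1.2  -1.29] [-0.67  1.09 -0.67  2.29  1.86  1.29 -1.49] 0.0 0.53 [0.444 0.305 0.059]
5 [-0.54  0.86 -0.78  2.42  1.92  1.2  -1.24] [-0.58  1.12 -0.72  2.43  2.1   1.38 -1.41] 0.0 0.64 [0.444 0.302 0.059]
20 [-0.4   0.87 -0.83  2.52  2.18  1.18 -1.11] [-0.45  1.16 -0.76  2.53  2.35  1.43 -1.22] 0.0 0.82 [0.445 0.299 0.059]
35 [-0.23  0.88 -0.86  2.55  2.42  1.07 -0.9 ] [-0.27  1.19 -0.79  2.56  2.59  1.35 -0.94] 0.0004 1.04 [0.446 0.296 0.059]
```

```bash
cat > pl.py <<'E'
import h
from h import *
from scipy.spatial.transform import Slerp
def gp(yaw,Og,lean=0,al=40):
    p=np.deg2rad(yaw);h.XH=np.array([np.cos(p),np.sin(p),0]);h.YH=np.array([-np.sin(p),np.cos(p),0]);return fl(h.goal(lean,0,al,.044,-.009,O=Og))
def interp(a,b,n):
    S=Slerp([0,1],R.from_matrix([a[1],b[1]]));return [(a[0]+(b[0]-a[0])*t,S(t).as_matrix()) for t in np.linspace(0,1,n+1)[1:]]
d=np.array([np.cos(np.deg2rad(10)),-np.sin(np.deg2rad(10)),0]);OG=np.array([.456,.303,0])-.015*d
def me():
    s=r.get_state();return s["tool_pos"],R.from_quat(s["eef_rot"]).as_matrix()
E
python3 - <<'E'
from pl import *
c=me();up=(c[0]+[0,0,.10],c[1]);F=[c]+interp(c,up,4)+interp(up,gp(-10,OG+[0,0,.13]),12)
for k in(0,8): rows(F[k],F[k+1:k+9]);print()
E
```

```text
{"rot": [0.0, 0.0, 0.0] , "xyz": [-0.014, -0.012, -0.017], "grip": G}, 
{"rot": [0.0, 0.0, 0.0] , "xyz": [-0.028, -0.025, -0.034], "grip": G}, 
{"rot": [0.0, 0.0, 0.0] , "xyz": [-0.042, -0.037, -0.05], "grip": G}, 
{"rot": [0.0, 0.0, 0.0] , "xyz": [-0.056, -0.049, -0.067], "grip": G}, 
{"rot": [-0.04, -0.0, 0.02] , "xyz": [-0.052, -0.027, -0.083], "grip": G}, 
{"rot": [-0.08, -0.01, 0.04] , "xyz": [-0.049, -0.004, -0.099], "grip": G}, 
{"rot": [-0.12, -0.01, 0.06] , "xyz": [-0.045, 0.019, -0.115], "grip": G}, 
{"rot": [-0.16, -0.01, 0.08] , "xyz": [-0.042, 0.041, -0.132], "grip": G}, 

{"rot": [-0.04, -0.0, 0.02] , "xyz": [0.005, 0.025, -0.013], "grip": G}, 
{"rot": [-0.08, -0.01, 0.04] , "xyz": [0.01, 0.049, -0.025], "grip": G}, 
{"rot": [-0.12, -0.01, 0.06] , "xyz": [0.015, 0.074, -0.037], "grip": G}, 
{"rot": [-0.16, -0.01, 0.08] , "xyz": [0.02, 0.098, -0.05], "grip": G}, 
{"rot": [-0.2, -0.02, 0.1] , "xyz": [0.025, 0.123, -0.062], "grip": G}, 
{"rot": [-0.24, -0.02, 0.12] , "xyz": [0.03, 0.147, -0.075], "grip": G}, 
{"rot": [-0.28, -0.02, 0.14] , "xyz": [0.036, 0.172, -0.087], "grip": G}, 
{"rot": [-0.32, -0.02, 0.16] , "xyz": [0.041, 0.196, -0.1], "grip": G},
```

carry_out(plan=[{"rot": [0, 0, 0], "xyz": [-0.014, -0.012, -0.017], "grip": 255}, {"rot": [0, 0, 0], "xyz": [-0.028, -0.025, -0.034], "grip": 255}, {"rot": [0, 0, 0], "xyz": [-0.042, -0.037, -0.05], "grip": 255}, {"rot": [0, 0, 0], "xyz": [-0.056, -0.049, -0.067], "grip": 255}, {"rot": [-0.04, 0, 0.02], "xyz": [-0.052, -0.027, -0.083], "grip": 255}, {"rot": [-0.08, -0.01, 0.04], "xyz": [-0.049, -0.004, -0.099], "grip": 255}, {"rot": [-0.12, -0.01, 0.06], "xyz": [-0.045, 0.019, -0.115], "grip": 255}, {"rot": [-0.16, -0.01, 0.08], "xyz": [-0.042, 0.041, -0.132], "grip": 255}])

```text
clock: 9.5
tool_pos: [0.4852, 0.0862, 0.1777]
eef_rot: [0.064, 0.928, -0.2, 0.309]
contact_force: [0.8, -0.0, 0.1]
opening: 0.134
finger_force: 30.0
```

carry_out(plan=[{"rot": [-0.04, 0, 0.02], "xyz": [0.005, 0.025, -0.013], "grip": 255}, {"rot": [-0.08, -0.01, 0.04], "xyz": [0.01, 0.049, -0.025], "grip": 255}, {"rot": [-0.12, -0.01, 0.06], "xyz": [0.015, 0.074, -0.037], "grip": 255}, {"rot": [-0.16, -0.01, 0.08], "xyz": [0.02, 0.098, -0.05], "grip": 255}, {"rot": [-0.2, -0.02, 0.1], "xyz": [0.025, 0.123, -0.062], "grip": 255}, {"rot": [-0.24, -0.02, 0.12], "xyz": [0.03, 0.147, -0.075], "grip": 255}, {"rot": [-0.28, -0.02, 0.14], "xyz": [0.036, 0.172, -0.087], "grip": 255}, {"rot": [-0.32, -0.02, 0.16], "xyz": [0.041, 0.196, -0.1], "grip": 255}])

```text
clock: 10.17
tool_pos: [0.445, 0.3059, 0.1603]
eef_rot: [0.085, 0.936, -0.025, 0.34]
contact_force: [-0.1, 0.1, -0.7]
opening: 0.127
finger_force: 30.0
```

```bash
python3 - <<'E'
from pl import *
c=me();s=r.get_state();print(s["q"].round(2),s["opening"]*88,s["finger_force"],c[0])
F=interp(c,gp(-10,OG+[0,0,.034]),5);rows(c,F)
i=r.snapshot("top");cv2.imwrite("pics/t2.png",cv2.resize(i[60:360,90:420],None,fx=1.8,fy=1.8)[:,:,::-1])
E
```

```text
[-0.63  0.85 -0.73  2.29  1.68  1.19 -1.29] 11.196256166173969 29.998937230557203 [0.44499505 0.30586294 0.16034503]
{"rot": [0.0, -0.0, -0.0] , "xyz": [0.013, -0.0, 0.015], "grip": G}, 
{"rot": [0.0, -0.0, -0.0] , "xyz": [0.025, -0.001, 0.03], "grip": G}, 
{"rot": [0.0, -0.0, -0.01] , "xyz": [0.037, -0.001, 0.044], "grip": G}, 
{"rot": [0.01, -0.0, -0.01] , "xyz": [0.05, -0.002, 0.059], "grip": G}, 
{"rot": [0.01, -0.0, -0.01] , "xyz": [0.062, -0.002, 0.074], "grip": G},
```

View pics/t2.png

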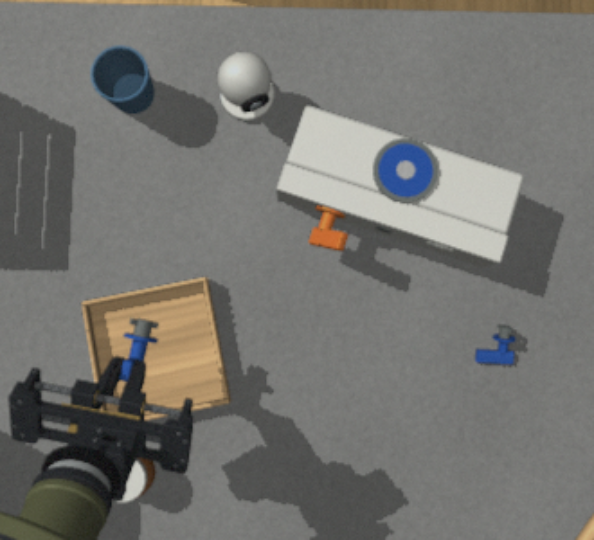

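```bash
python3 - <<'E'
from pl import *
print(cross(cam("top"),(159,324),cam("scene"),(367,145)))
E
```

```text
(array([0.30088191, 0.33126863, 0.04964916]), np.float64(0.001121358240504212))
```

The jar's lid is at z ≈ 0.05, well under the hand, so I'll lower.

carry_out(plan=[{"rot": [0, 0, 0], "xyz": [0.013, 0, 0.015], "grip": 255}, {"rot": [0, 0, 0], "xyz": [0.025, -0.001, 0.03], "grip": 255}, {"rot": [0, 0, 0], "xyz": [0.037, -0.001, 0.044], "grip": 255}, {"rot": [0, 0, 0], "xyz": [0.05, -0.002, 0.059], "grip": 255}, {"rot": [0, 0, 0], "xyz": [0.06, -0.002, 0.071], "grip": 255}, {"rot": [0, 0, 0], "xyz": [0.063, -0.002, 0.075], "grip": 255}, {"rot": [0, 0, 0], "xyz": [0.063, -0.002, 0.075], "grip": 255}])

```text
clock: 10.8
tool_pos: [0.4443, 0.3029, 0.0612]
eef_rot: [0.085, 0.937, -0.027, 0.339]
contact_force: [0.7, -0.9, -0.0]
opening: 0.129
finger_force: 30.0
```

```bash
python3 - <<'E'
from pl import *
s=r.get_state();print(s["tool_pos"],s["contact_force"],s["opening"]*88)
i=r.snapshot("scene");cv2.imwrite("pics/s2.png",cv2.resize(i[120:260,250:440],None,fx=4,fy=4,interpolation=cv2.INTER_CUBIC)[:,:,::-1])
E
```

```text
[0.44429833 0.30290004 0.06120866] [ 0.6516916  -0.89358655 -0.01774295] 11.384486238739127
```

View pics/s2.png

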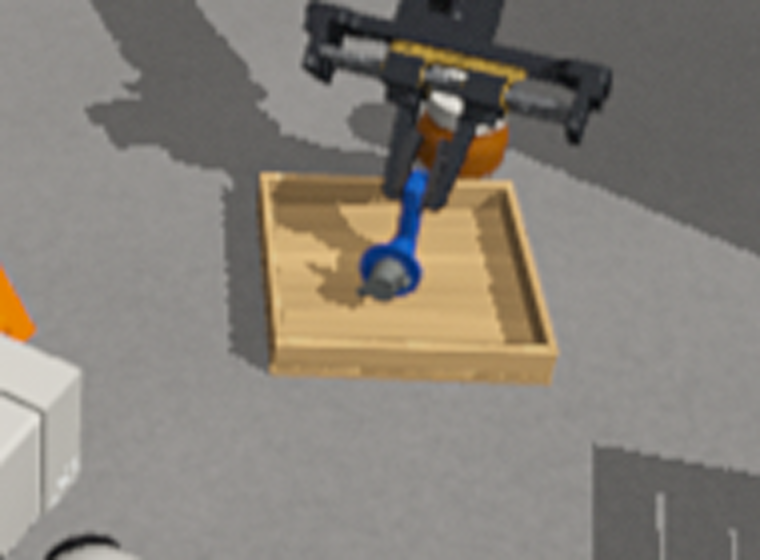

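The plug hangs level inside the tray, with its flange at (390,270) between the walls. I'll lower it slightly and release.

carry_out(plan=[{"rot": [0, 0, 0], "xyz": [0.002, 0, 0.002], "grip": 255}, {"rot": [0, 0, 0], "xyz": [0.003, 0, 0.003], "grip": 255}, {"rot": [0, 0, 0], "xyz": [0.003, 0, 0.003], "grip": 150}, {"rot": [0, 0, 0], "xyz": [0.003, 0, 0.003], "grip": 150}, {"rot": [0, 0, 0], "xyz": [0.003, 0, 0.003], "grip": 150}, {"rot": [0, 0, 0], "xyz": [0.003, 0, 0.003], "grip": 150}, {"rot": [0, 0, 0], "xyz": [0.003, 0, 0.003], "grip": 100}, {"rot": [0, 0, 0], "xyz": [0.003, 0, 0.003], "grip": 60}])

```text
clock: 11.52
tool_pos: [0.4437, 0.3039, 0.0581]
eef_rot: [0.085, 0.936, -0.026, 0.339]
contact_force: [-0.1, -0.4, -0.5]
opening: 0.541
finger_force: 0.0
```

carry_out(plan=[{"rot": [0, 0, 0], "xyz": [0, 0, 0], "grip": 0}, {"rot": [0, 0, 0], "xyz": [0, 0, 0], "grip": 0}, {"rot": [0, 0, 0], "xyz": [0, 0, 0], "grip": 0}, {"rot": [0, 0, 0], "xyz": [0, 0, 0], "grip": 0}, {"rot": [0, 0, 0], "xyz": [0, 0, 0], "grip": 0}, {"rot": [0, 0, 0], "xyz": [0, 0, 0], "grip": 0}])

```text
clock: 12.02
tool_pos: [0.4437, 0.3038, 0.0579]
eef_rot: [0.085, 0.937, -0.026, 0.339]
contact_force: [0.1, 1.0, -0.3]
opening: 0.985
finger_force: 0.0
```

carry_out(plan=[{"rot": [0, 0, 0], "xyz": [-0.01, 0, -0.012], "grip": 0}, {"rot": [0, 0, 0], "xyz": [-0.02, 0, -0.025], "grip": 0}, {"rot": [0, 0, 0], "xyz": [-0.035, 0, -0.045], "grip": 0}, {"rot": [0, 0, 0], "xyz": [-0.05, 0, -0.065], "grip": 0}, {"rot": [0, 0, 0], "xyz": [-0.065, 0, -0.085], "grip": 0}, {"rot": [0, 0, 0], "xyz": [-0.08, 0, -0.105], "grip": 0}, {"rot": [0, 0, 0], "xyz": [-0.095, 0, -0.12], "grip": 0}, {"rot": [0, 0, 0], "xyz": [-0.095, 0, -0.12], "grip": 0}])

```text
clock: 12.68
tool_pos: [0.4405, 0.3043, 0.2149]
eef_rot: [0.085, 0.936, -0.024, 0.341]
contact_force: [-0.1, -0.7, -0.1]
opening: 0.999
finger_force: 0.0
```

```bash
python3 - <<'E'
from pl import *
s=r.get_state();print(s["tool_pos"],s["contact_force"],s["opening"]*88)
i=r.snapshot("scene");j=r.snapshot("top")
a=cv2.resize(i[120:260,230:430],None,fx=2,fy=2);b=cv2.resize(j[160:300,100:300],None,fx=2,fy=2)
cv2.imwrite("pics/s3.png",np.vstack([a,b])[:,:,::-1])
E
```

```text
[0.44053192 0.30428607 0.21488555] [-0.07111024 -0.73699935 -0.1233734 ] 87.95558995210806
```

View pics/s3.png

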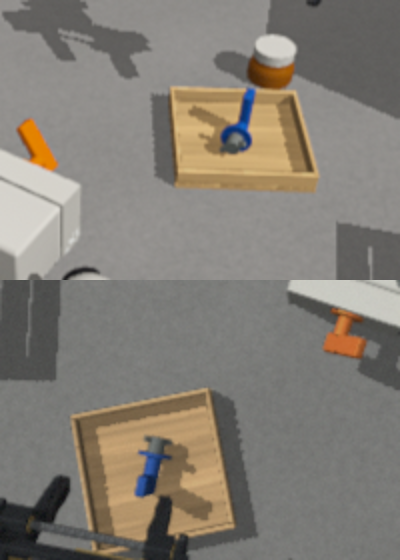

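The plug rests in the tray, released, with the hand clear above it. The orange plug is unmoved, so I'm handing in.

```bash
python3 -c "
from plant import r
print(r.finish_job())"
```

```text
the job is handed in; nothing more can be done
None
```

The blue drain plug is unscrewed, drawn clear, resting in the tray (wing upright) and released; the orange plug is still in its port, and I handed the job in at about 13 s of the allowed 45 s; the hand-in returned no verdict.

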